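# Screen the offcut out of a tray of steel balls

## Robot

A 6-joint arm with a two-finger parallel gripper is mounted at the origin on a cart in front of the work surface, level with it; the furniture and walls round the work are solid. World frame = base frame: x ahead of the robot, y to its left, z up, the work surface at z = 0. Lengths are in m, angles in rad, forces in N, time in s.
With the tool pointing down it reaches from about 0.35 to 0.925 m from the base axis. Payload 6.4 kg.
Tool frame: the origin (TCP) lies midway between the tips of the shut fingers; the grasp point (between the pads) lies arm.hold_point_z behind it (arm.hold_point_z is the distance from the TCP to the grasp point, in m); z points along the fingers, y is the direction in which the jaws open and shut (so a half turn about z gives the same grasp; the last joint's range is limited). The gripper opens to 85 mm and grips with 20 to 120 N. Pads are 22 mm wide; open, the fingers measure 114 mm over their backs; the gripper's body (76 mm by 85 mm) begins 54 mm behind the grasp point. The pads swing forward as they close: fully open they stand 13 mm farther back than shut.
Start: joints at [-1.327, 0.245, 1.558, -0, 1.339, -0.174], TCP at [0.264, -0.594, 0.206] pointing down, gripper open.
Joint ranges: [-3.13, 3.13], [-1.02, 2.26], [0.13, 2.54], [-0.95, 4.09], [0.21, 2.88], [-2.74, 2.74]. Speed limits (rad/s): [2.57, 2.57, 3.14, 3.14, 3.14, 3.14].

## Interface

Orientations are given as a rotation vector (axis times angle).
In Python, from cell import get_obs, optics, workorder, arm gives the robot as it stands. The module is installed in compiled form; this text tells all that it offers.
- The arm moves only by the shell command python3 -m creep 'ROWS' [FORCE]. ROWS is a JSON object of lists of equal length, an entry for each row: "xyz": the shift along the tool's x, y, z in m, a list of three; "dr": the turn, a rotation vector about the tool's x, y, z in degrees, a list of three; "claw": the opening, from 0 (shut) to 1 (fully open). In form: {"xyz": [[dx, dy, dz], ...], "dr": [[ax, ay, az], ...], "claw": [claw, ...]}. A call has exactly 5 rows; each row shifts and turns the commanded pose from where the row before left it, along the tool's axes as they then stand; what a row does not reach is not made up. A row lasts 1/10 s, in which the tool goes at most 50 mm and 8.59 degrees, less where a joint would pass 70% of its speed; a pose out of reach is approached as far as the arm can. A call is refused whole if a number of a shift passes 0.05 or a number of a turn 8.59, either way. A call with a gripper value outside its range is refused whole. The fingers move at their own pace and stop on an object; FORCE is the grip in N (left out, the last holds). Time passes only in rows, so rows that do not move let the fingers close, or fill a call up. It gives the time, the measured TCP pose, the force and the opening at its end, in the units of the state.
- get_obs(): the state, without advancing time (a new reading comes with each control period).
- optics.get_image(name): name is "scene" or "top"; returns a dict with "frame" (384x512x3 uint8, red, green, blue), "depth" (384x512 float32, m along the optical axis (not along the pixel's ray), 0 where there is no reading), "fx", "fy", "cx", "cy" (pixels), "D" ([k1, k2, p1, p2, k3] as OpenCV has them; the pictures are not rectified), "origin" and "orientation" of the camera in the world. Camera axes: x right, y down, z forward; pixel columns grow to the right and rows downward; lengths in m; the calibration is good to about 2 mm. A picture is of the moment at which its call begins.
- workorder.finish_job(): hands the job in, once; it reports no verdict.
The state is a dict: "t": time; "joint_pos": joint angles; "joint_vel": joint speeds; "joint_efforts": joint torques, N m; "ee_pos": TCP position; "eef_rot": TCP orientation; "ft_force": force on the tool from outside, world axes, zero at the start; "wrist_torque": the same for the moment, N m; "opening": opening from 0.0 (shut) to 1.0 (fully open).
Only numpy, scipy, OpenCV 4.12 (cv2) and the standard library are available. Lean on these libraries where they do the work, as an engineer would, in place of code of your own. Each camera call takes 0.05 s, during which the arm holds its last target.

## Task

Lift the hinged metal hopper by its bar so that everything in it tips onto the bar grate: the two steel balls must drop through into the box below and the wooden offcut stay on the grate. Lower the hopper back onto its rests, then pick the offcut off the grate and set it lying flat in the open wooden tray.

Things in the scene. Friction and masses are not known exactly. Their poses are not given: they have to be found in the camera images.
- screen: Fixed plywood rig, 300 x 138 mm; x axis level, the way of tipping; z up; origin on the worktop below the hinge (axis along y, 64 mm up). x = 5 to 163 mm: open box, walls 6 mm thick, floor 10 mm up, near wall 69 mm high, grate on top. x = -120 to +13 mm: hopper, open metal tray 118 mm wide, sides 100 mm high, mouth to +x over the grate.
- grate (a point): Centre of the grate, level with its bar tops, 60 mm above the worktop; axes as the screen's. Four round steel bars along x, 6 mm thick, 146 mm long, 20 mm gaps; 124 mm wide inside. The box's side and far walls rise 6 mm above the bar tops.
- bar (a point): Middle of the hopper's lifting bar: level round steel bar along the screen's y, 10 mm thick, middle 70 mm free, 45 mm behind the rear wall. Hopper down: at (-165, 0, 88) mm in the screen's frame. It swings about the hinge, up and toward the grate, up to 63 degrees. Hopper 0.35 kg, sinks back when let go; smooth floor; about 50 degrees of tilt empties it fully. Axes turn with the hopper.
- offcut_mid (a point): Centre of the wooden offcut, a plain dark brown block 50 (x) x 80 (y) x 22 (z) mm, about 55 g. Starts flat in the hopper, its 80 mm side along the way of tipping. On the grate it normally lies flat, either face up, centre 71 mm above the worktop; it cannot pass the bars. Other wooden blocks on the worktop are not part of the job.
- ball_1_center (a point): Centre of a plain steel ball, 16 mm in diameter, 17 g; starts in the hopper between the offcut and the mouth. It passes the gaps of the grate.
- ball_2_center (a point): Centre of a second steel ball like the first, also in the hopper.
- keeper: Open pale wooden tray for offcuts, fixed, 130 x 130 mm outside, 24 mm high, walls and floor 6 mm thick (inside 118 x 118 mm). Origin at the centre of its underside, z up, x and y along its sides.

How it is judged:
On the way:
1. the hopper has been tipped: both balls have dropped through the grate into the box and the offcut lies on top of the grate, not held (x of ball_1_center in the frame of screen between 0.008 and 0.162 m and y of ball_1_center in the frame of screen between -0.065 and 0.065 m and z of each of ball_1_center, ball_2_center in the frame of screen below 0.045 m and x of ball_2_center in the frame of screen between 0.008 and 0.162 m and y of ball_2_center in the frame of screen between -0.065 and 0.065 m and x of offcut_mid in the frame of screen between 0.02 and 0.15 m and y of offcut_mid in the frame of screen between -0.06 and 0.06 m and z of offcut_mid in the frame of screen between 0.06 and 0.105 m and contact force between the fingers and offcut below 0.1 N), for 0.3 s.
At the end, for the whole second after the job is handed in: The offcut lies flat in the wooden tray (within 11 degrees, either face up), its centre under 26 mm high and within 45 mm of the tray's centre along each side; both balls are in the box below the grate; the hopper is down, its bar at most 15 mm above its lowest position (x of ball_1_center in the frame of screen between 0.008 and 0.162 m and y of ball_1_center in the frame of screen between -0.065 and 0.065 m and z of each of ball_1_center, ball_2_center in the frame of screen below 0.045 m and x of ball_2_center in the frame of screen between 0.008 and 0.162 m and y of ball_2_center in the frame of screen between -0.065 and 0.065 m and z of bar in the frame of screen below 0.103 m and x of offcut_mid in the frame of keeper between -0.045 and 0.045 m and y of offcut_mid in the frame of keeper between -0.045 and 0.045 m and z of offcut_mid in the frame of keeper below 0.026 m and (angle between offcut_mid's own z axis and vertical below 0.2 rad or angle between offcut_mid's own z axis and vertical above 2.94159 rad)); the robot touches nothing.
It also fails if it takes over 53 s, if anything falls off the work surface, if the arm or the gripper's body presses on something with over 40 N, if the wrist force passes 120 N, or if a joint passes its speed limit or range.

## Working session

There is one attempt and no reset: what is moved stays moved. The work goes in short steps, Python scripts to look and compute and a shell command to move; the robot and the scene stay as the last step left them, time stands still between calls to the robot, and variables do not carry over. Pictures are saved under pics/ and viewed, and the job is handed in when it is done.

```bash
mkdir -p pics; ls
cat > h.py <<'E'
import numpy as np, cv2, json
from scipy.spatial.transform import Rotation as R
from cell import get_obs, optics, workorder, arm
def shot(n,fn=None):
    d=optics.get_image(n)
    if fn: cv2.imwrite('pics/'+fn,cv2.cvtColor(d['frame'],cv2.COLOR_RGB2BGR))
    return d
def Rm(o):
    o=np.array(o,float)
    return o if o.shape==(3,3) else (R.from_rotvec(o).as_matrix() if o.size==3 else R.from_quat(o).as_matrix())
def ray(d,px):
    K=np.array([[d['fx'],0,d['cx']],[0,d['fy'],d['cy']],[0,0,1]])
    u=cv2.undistortPoints(np.array(px,float).reshape(-1,1,2),K,np.array(d['D'],float)).reshape(-1,2)
    v=np.c_[u,np.ones(len(u))]
    return np.array(d['origin']),v@Rm(d['orientation']).T
def onz(d,px,z):
    o,v=ray(d,px); return o+v*((z-o[2])/v[:,2])[:,None]
def bydepth(d,px):
    o,v=ray(d,px); p=np.array(px).astype(int); return o+v*d['depth'][p[:,1],p[:,0]][:,None]
E
python3 - <<'E'
from h import *
for n in('scene','top'):
    d=shot(n,n+'0.png'); print(n,d['origin'],d['orientation'],d['fx'],d['D'])
o=get_obs(); print(o, arm.hold_point_z)
E
```

```text
pics
scene [-0.14044287  0.6282343   0.80639301] [-0.96741352  2.38122863 -1.18851982] 431.2105645452771 [-0.06198147  0.          0.          0.          0.        ]
top [ 0.3522006  -0.04198958  0.92709674] [-2.17399447  2.11001589 -0.25121744] 353.2915669012534 [0.01132661 0.         0.         0.         0.        ]
{'t': 0.1, 'joint_pos': array([-1.32707843e+00,  2.45766152e-01,  1.55889288e+00,  1.59317918e-05,
        1.33871378e+00, -1.74116513e-01]), 'joint_vel': array([ 0.00114954, -0.00208255, -0.00386321,  0.00022538,  0.00097332,
        0.00086886]), 'joint_efforts': array([-7.03429887e-04, -4.30673182e+01, -3.27128720e+01, -1.82768395e-04,
        2.80278226e-03,  2.71226429e-05]), 'ee_pos': array([ 0.26362345, -0.59353949,  0.20467613]), 'eef_rot': array([-3.07154232e+00, -6.51193992e-01,  7.29164297e-05]), 'ft_force': array([-0.22375899, -0.61629737,  0.19679045]), 'wrist_torque': array([ 0.0610837 , -0.04327767, -0.02517564]), 'opening': 0.9987384209835565} 0.0187
```

View pics/scene0.png

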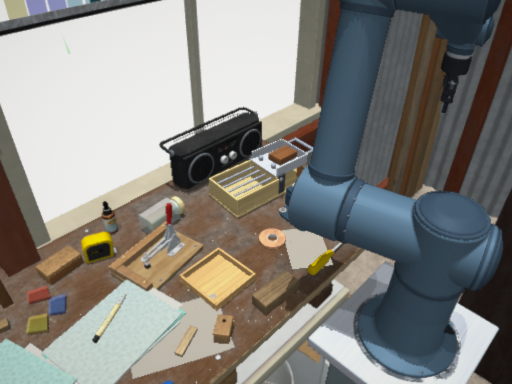

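View pics/top0.png

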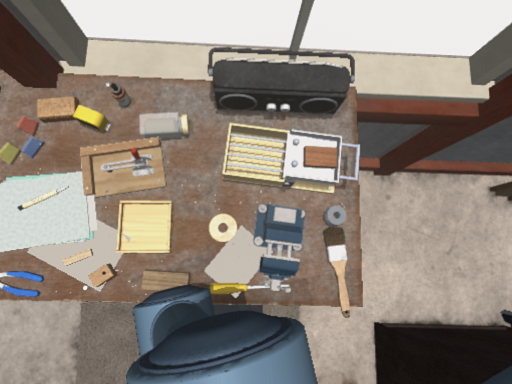

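The top view shows the grate at (255,153), the hopper with the offcut at (320,157), its bar at (356,161) and the keeper at (145,227). I'll zoom in next.

Run:
```python
from h import *
im=cv2.imread('pics/top0.png')
cv2.imwrite('pics/z1.png',cv2.resize(im[110:205,210:370],None,fx=5,fy=5,interpolation=cv2.INTER_CUBIC))
cv2.imwrite('pics/z2.png',cv2.resize(im[190:260,105:185],None,fx=7,fy=7,interpolation=cv2.INTER_CUBIC))
d=shot('top')
c=[[118,201],[172,201],[171,252],[117,252]]
print(onz(d,c,0.024)); print(bydepth(d,[[145,227],[356,161],[255,137],[145,201]]))
```

```text
[[0.46524847 0.25755074 0.024     ]
 [0.46949537 0.12258269 0.024     ]
 [0.342115   0.11636601 0.024     ]
 [0.33899832 0.24780179 0.024     ]]
[[ 0.4027012   0.18874821  0.00903921]
 [ 0.57458484 -0.33327345  0.09129789]
 [ 0.63665631 -0.08344125  0.05986645]
 [ 0.46743101  0.19050593  0.02343904]]
```

View pics/z1.png

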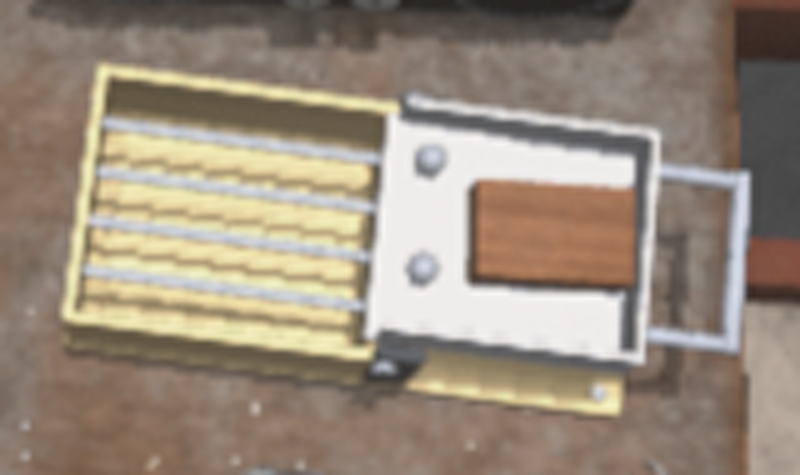

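View pics/z2.png

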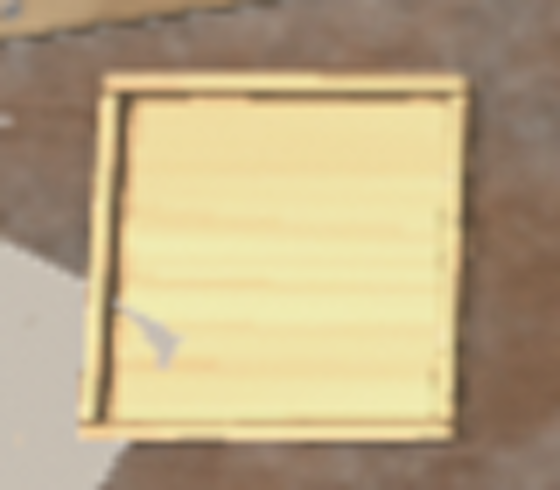

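Run:
```python
from h import *
d=shot('top')
f=lambda x,y:[210+(x+.5)/5-.5,110+(y+.5)/5-.5]
far=onz(d,[f(100,66),f(65,320)],.066)
be=onz(d,[f(743,175),f(729,349)],.090)
p0=onz(d,[f(400,106),f(362,358)],.066)
print(far,be,p0)
fm=far.mean(0);bm=be.mean(0);u=fm-bm;print('fm',fm,'bm',bm,'len',np.linalg.norm(u[:2]),'ang x',np.degrees(np.arctan2(u[1],u[0])))
for a in(far,be,p0):
  v=a[0]-a[1];print(np.linalg.norm(v),np.degrees(np.arctan2(v[1],v[0])))
ca=d['frame'].astype(int)
# depth points of the bar
px=[(int(round(f(743+(729-743)*s,175+174*s)[0])),int(round(f(743,175+174*s)[1]))) for s in np.linspace(.15,.85,8)]
print(bydepth(d,px))
g=lambda x,y:[105+(x+.5)/7-.5,190+(y+.5)/7-.5]
k=onz(d,[g(104,73),g(469,75),g(455,440),g(79,437)],.024);print(k,k.mean(0))
v=k[0]-k[3];print(np.degrees(np.arctan2(v[1],v[0])));v=k[1]-k[2];print(np.degrees(np.arctan2(v[1],v[0])))
o=get_obs();print(Rm(o['eef_rot']))
```

```text
[[ 0.66983948 -0.01724285  0.066     ]
 [ 0.53648241 -0.00482562  0.066     ]] [[ 0.6174031  -0.34055643  0.09      ]
 [ 0.52836314 -0.33083312  0.09      ]] [[ 0.65486145 -0.1716533   0.066     ]
 [ 0.52236859 -0.15331989  0.066     ]]
fm [ 0.60316095 -0.01103424  0.066     ] bm [ 0.57288312 -0.33569478  0.09      ] len 0.32606933736166926 ang x 84.67201000614705
0.1339339283401448 -5.31962196788024
0.08956928668663548 -6.232101571160131
0.133755269747355 -7.878149869801151
[[ 0.60338029 -0.33961633  0.09000622]
 [ 0.59537125 -0.33905177  0.09092207]
 [ 0.58469343 -0.33582922  0.09203818]
 [ 0.57667732 -0.33513561  0.09334638]
 [ 0.56660471 -0.33494936  0.0929926 ]
 [ 0.55973714 -0.33337626  0.08968568]
 [ 0.54868023 -0.3317026   0.09362231]
 [ 0.54140089 -0.33186235  0.09250733]]
[[0.4679032  0.25425255 0.024     ]
 [0.47129395 0.12378761 0.024     ]
 [0.34099023 0.11979908 0.024     ]
 [0.33893388 0.25055906 0.024     ]] [0.40478032 0.18709957 0.024     ]
1.6404137185162249
1.7532497732973191
[[ 9.13987165e-01  4.05742987e-01 -3.00858055e-04]
 [ 4.05743041e-01 -9.13986393e-01  1.20748515e-03]
 [ 2.14948463e-04 -1.22569699e-03 -9.99999226e-01]]
```

```bash
cat >> h.py <<'E'
SX=np.array([0.0958,0.9954,0]); SY=np.array([-0.9954,0.0958,0]); HG=np.array([.5887,-.1714,0])
def scr(p): q=np.asarray(p)-HG; return np.c_[q@SX,q@SY,np.atleast_2d(q)[:,2]]
def delta(target,yawdeg_after=None):
    "tool-frame shift from measured pose to world target"
    o=get_obs(); M=Rm(o['eef_rot']); print('tool d',np.round(M.T@(np.array(target)-o['ee_pos']),4),'yaw y',np.degrees(np.arctan2(M[1,1],M[0,1])),'tilt',np.degrees(np.arccos(-M[2,2])))
E
python3 - <<'E'
from h import *
for n in('scene','top'):
    d=shot(n); ys,xs=np.mgrid[0:384:3,0:512:3]; px=np.c_[xs.ravel(),ys.ravel()]
    P=bydepth(d,px); ok=d['depth'][px[:,1],px[:,0]]>0
    P=P[ok];px=px[ok]
    m=(P[:,0]>.15)&(P[:,0]<.95)&(P[:,1]<.05)&(P[:,1]>-.8)&(P[:,2]>.11)&(P[:,2]<.7)
    print(n)
    G={}
    for p in P[m]: k=(round(p[0]*10)/10,round(p[1]*10)/10); G.setdefault(k,[]).append(p[2])
    print({k:(round(min(v),2),round(max(v),2)) for k,v in sorted(G.items())})
d=shot('top')
f=lambda x,y:[210+(x+.5)/5-.5,110+(y+.5)/5-.5]
print(scr(bydepth(d,[f(645,250),f(530,120),f(550,235),f(430,155),f(422,265),f(560,340),f(500,348)])))
E
```

```text
scene
{(0.2, -0.6): (np.float64(0.26), np.float64(0.52)), (0.2, -0.5): (np.float64(0.25), np.float64(0.54)), (0.2, -0.4): (np.float64(0.48), np.float64(0.55)), (0.2, -0.3): (np.float64(0.52), np.float64(0.56)), (0.2, -0.2): (np.float64(0.56), np.float64(0.6)), (0.2, -0.1): (np.float64(0.6), np.float64(0.62)), (0.2, 0.0): (np.float64(0.33), np.float64(0.66)), (0.3, -0.6): (np.float64(0.25), np.float64(0.44)), (0.3, -0.5): (np.float64(0.26), np.float64(0.5)), (0.3, 0.0): (np.float64(0.43), np.float64(0.64)), (0.7, -0.3): (np.float64(0.11), np.float64(0.13)), (0.7, -0.2): (np.float64(0.11), np.float64(0.13)), (0.7, -0.1): (np.float64(0.11), np.float64(0.13)), (0.7, 0.0): (np.float64(0.11), np.float64(0.13)), (0.8, -0.8): (np.float64(0.12), np.float64(0.42)), (0.8, -0.3): (np.float64(0.13), np.float64(0.14)), (0.8, -0.2): (np.float64(0.13), np.float64(0.14)), (0.8, -0.1): (np.float64(0.13), np.float64(0.14)), (0.8, 0.0): (np.float64(0.11), np.float64(0.55)), (0.9, -0.8): (np.float64(0.12), np.float64(0.41)), (0.9, -0.7): (np.float64(0.12), np.float64(0.42)), (0.9, -0.2): (np.float64(0.11
[... 747 characters left out ...]
(np.float64(0.11), np.float64(0.13)), (0.8, -0.3): (np.float64(0.13), np.float64(0.14)), (0.8, -0.2): (np.float64(0.13), np.float64(0.14)), (0.8, -0.1): (np.float64(0.12), np.float64(0.14)), (0.8, 0.0): (np.float64(0.13), np.float64(0.14)), (0.9, -0.7): (np.float64(0.11), np.float64(0.14)), (0.9, -0.2): (np.float64(0.11), np.float64(0.23))}
[[-1.19378317e-01  4.30440119e-04  9.01868241e-02]
 [-5.45024602e-02 -5.47113541e-02  1.01149604e-01]
 [-7.08727581e-02  3.08268481e-04  9.42056640e-02]
 [-8.66275305e-03 -3.40570561e-02  8.93277717e-02]
 [ 1.06158486e-01  2.47809016e-01  9.27096744e-01]
 [-8.49308823e-02  4.72778635e-02  7.32347075e-02]
 [-5.08665811e-02  6.06654851e-02  9.72015883e-02]]
```

```bash
python3 -m creep '{"xyz":[[0,0,0],[0,0,0],[0,0,0],[0,0,0],[0,0,0]],"dr":[[0,0,6],[0,0,6],[0,0,6],[0,0,6],[0,0,5.5]],"claw":[0.5,0.5,0.5,0.5,0.5]}' 30; python3 -c "
from h import *
delta([.573,-.3355,.16])"
```

```text
t: 0.85
ee_pos: [0.2638, -0.594, 0.2056]
eef_rot: [-3.137, 0.159, -0.0]
ft_force: [-0.2, 0.2, -0.3]
opening: 0.503
tool d [ 0.2816 -0.2884  0.0456] yaw y -95.79438208716232 tilt 0.0085645384112024
```

```bash
python3 -m creep '{"xyz":[[0.03,-0.03,0],[0.04,-0.04,0],[0.04,-0.04,0],[0.04,-0.04,0],[0.04,-0.04,0]],"dr":[[0,0,0],[0,0,0],[0,0,0],[0,0,0],[0,0,0]],"claw":[0.5,0.5,0.5,0.5,0.5]}'; python3 -m creep '{"xyz":[[0.04,-0.04,0],[0.03,-0.035,0],[0.02,-0.023,0.02],[0,0,0.025],[0,0,0]],"dr":[[0,0,0],[0,0,0],[0,0,0],[0,0,0],[0,0,0]],"claw":[0.5,0.5,0.5,0.5,0.5]}';  python3 -c "
from h import *
delta([.573,-.3355,.069]);shot('scene','s1.png')
im=cv2.imread('pics/s1.png');cv2.imwrite('pics/s1z.png',cv2.resize(im[60:220,190:430],None,fx=3.3,fy=3.3))
shot('top','t1.png')
im=cv2.imread('pics/t1.png');cv2.imwrite('pics/t1z.png',cv2.resize(im[60:220,200:440],None,fx=3.3,fy=3.3))"
```

```text
t: 1.35
ee_pos: [0.4523, -0.4387, 0.2059]
eef_rot: [3.138, -0.153, 0.0]
ft_force: [-0.1, -1.0, -1.0]
opening: 0.498
t: 1.85
ee_pos: [0.5436, -0.3528, 0.1564]
eef_rot: [-3.133, 0.149, 0.009]
ft_force: [-0.2, 0.3, -0.3]
opening: 0.5
tool d [ 0.0281 -0.0196  0.0873] yaw y -95.45658533062367 tilt 0.44332854710383596
```

View pics/s1z.png

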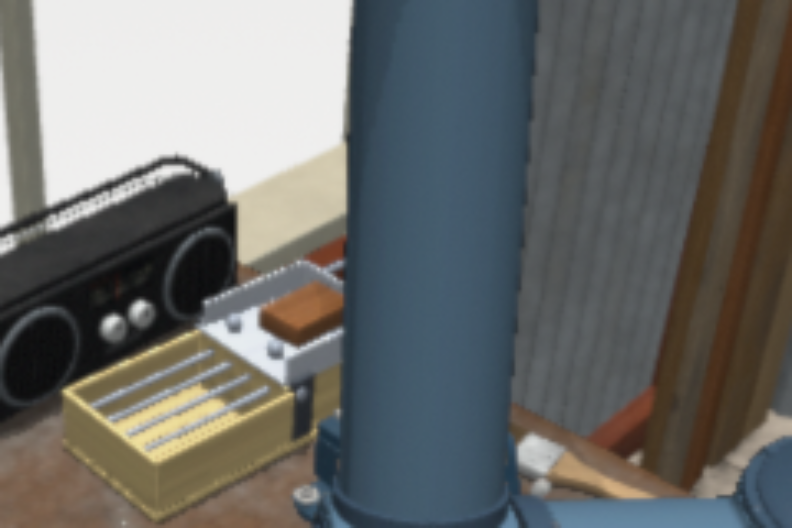

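View pics/t1z.png

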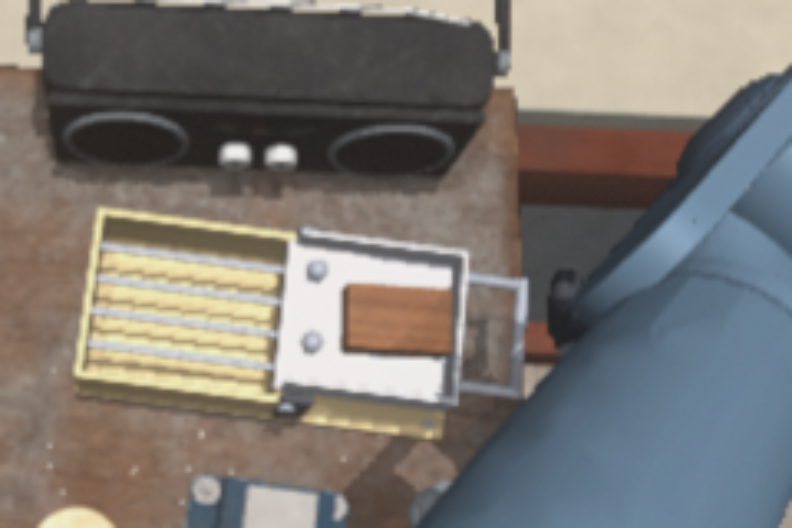

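The gripper (zoom ~(560,300) in the top view) stands just right of the bar, short of it by about 20 to 30 mm. I'll re-read the pose after settling.

```bash
python3 -c "
from h import *
delta([.573,-.3355,.069]); print(get_obs()['ee_pos'])"
```

```text
tool d [ 0.0263 -0.0226  0.0916] yaw y -95.57665503879129 tilt 0.05707064513258034
[ 0.54464799 -0.35551372  0.16057959]
```

```bash
python3 -m creep '{"xyz":[[0.013,-0.011,0],[0.0133,-0.0116,0],[0,0,0],[0,0,0.01],[0,0,0]],"dr":[[0,0,0],[0,0,0],[0,0,0],[0,0,0],[0,0,0]],"claw":[0.5,0.5,0.5,0.5,0.5]}'; python3 -c "
from h import *
delta([.573,-.3355,.069])
shot('top','t2.png')
im=cv2.imread('pics/t2.png');cv2.imwrite('pics/t2z.png',cv2.resize(im[60:220,200:440],None,fx=3.3,fy=3.3))"
```

```text
t: 2.45
ee_pos: [0.5725, -0.3349, 0.1489]
eef_rot: [-3.136, 0.152, 0.004]
ft_force: [-0.2, 1.2, -1.1]
opening: 0.5
tool d [0.0007 0.0007 0.0798] yaw y -95.55990290135884 tilt 0.1674065671658244
```

View pics/t2z.png

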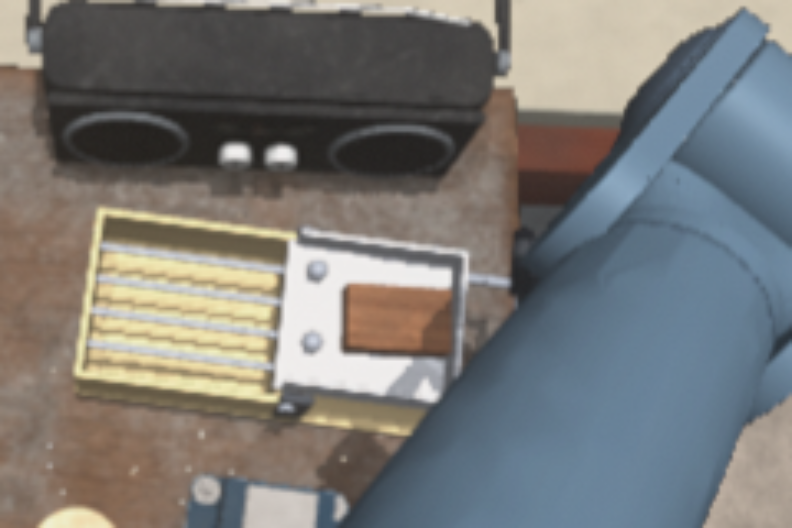

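The wrist now covers the bar in the top view (its stub is visible at (490,280)). Next I go down and grip.

```bash
python3 -m creep '{"xyz":[[0.0007,0.0007,0.02],[0,0,0.02],[0,0,0.02],[0,0,0.015],[0,0,0.005]],"dr":[[0,0,0],[0,0,0],[0,0,0],[0,0,0],[0,0,0]],"claw":[0.5,0.5,0.5,0.5,0.5]}'; python3 -m creep '{"xyz":[[0,0,0],[0,0,0],[0,0,0],[0,0,0],[0,0,0]],"dr":[[0,0,0],[0,0,0],[0,0,0],[0,0,0],[0,0,0]],"claw":[0.3,0.0,0.0,0.0,0.0]}'  30; python3 -c "
from h import *
delta([.573,-.3355,.069]);print(get_obs()['ft_force'])"
```

```text
t: 3.0
ee_pos: [0.5727, -0.3356, 0.0684]
eef_rot: [-3.136, 0.153, 0.005]
ft_force: [-0.5, -0.7, -0.5]
opening: 0.499
t: 3.5
ee_pos: [0.5743, -0.3365, 0.0714]
eef_rot: [3.137, -0.152, 0.001]
ft_force: [0.6, -0.1, -0.6]
opening: -0.002
tool d [-0.0014 -0.0009  0.0024] yaw y -95.560773946579 tilt 0.06153894464865398
[ 0.55520243 -0.0536187  -0.59395044]
```

```bash
python3 -c "
from h import *
print(get_obs()['ee_pos'],get_obs()['opening'])
for n in('scene','top'):
  shot(n,n+'3.png')
  im=cv2.imread('pics/%s3.png'%n);cv2.imwrite('pics/%s3z.png'%n,cv2.resize(im[60:220,200:440],None,fx=3.3,fy=3.3))"
```

```text
[ 0.57427591 -0.33650994  0.07136712] -0.002181896730245968
```

View pics/scene3z.png

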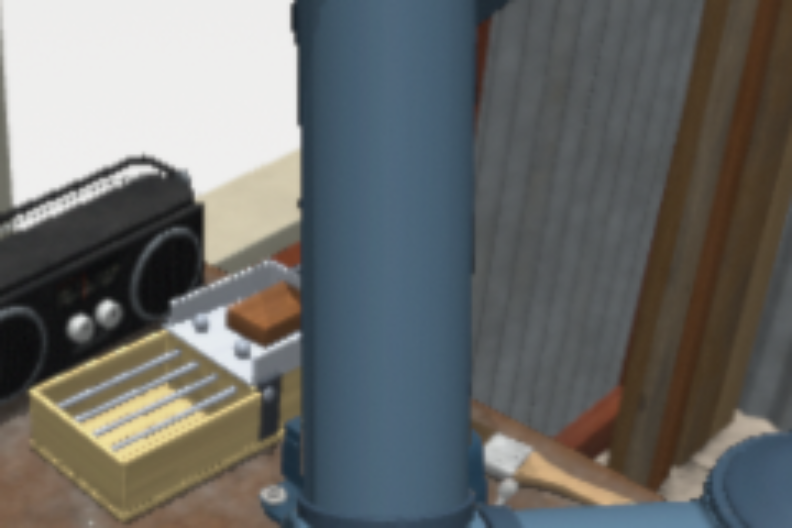

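View pics/top3z.png

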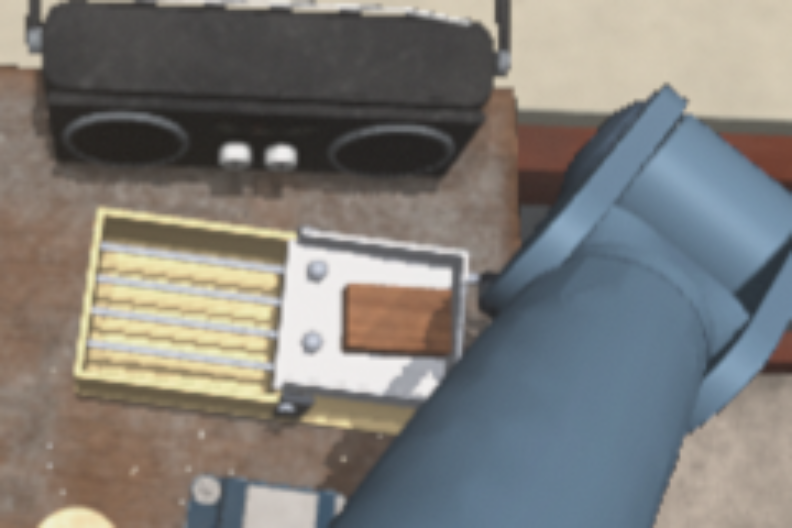

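```bash
python3 -m creep '{"xyz":[[0,0,-0.005],[0,0,-0.01],[0,0,-0.005],[0,0,0],[0,0,0]],"dr":[[0,0,0],[0,0,0],[0,0,0],[0,0,0],[0,0,0]],"claw":[0,0,0,0,0]}'; python3 -c "
from h import *
o=get_obs();print(o['ee_pos'],o['ft_force'],o['wrist_torque'],o['opening'])
for n in('scene','top'):
  shot(n,n+'4.png')
im=np.hstack([cv2.imread('pics/%s4.png'%n)[100:200,240:345] for n in('scene','top')])
cv2.imwrite('pics/4z.png',cv2.resize(im,None,fx=3.7,fy=3.7))"
```

```text
t: 4.1
ee_pos: [0.5741, -0.3364, 0.0911]
eef_rot: [3.138, -0.152, 0.001]
ft_force: [0.1, -0.5, -0.2]
opening: 0.003
[ 0.5741218  -0.33638936  0.09112337] [ 0.13390021 -0.52627428 -0.24106436] [-0.01714344  0.04783231 -0.04300808] 0.00328315866115365
```

View pics/4z.png

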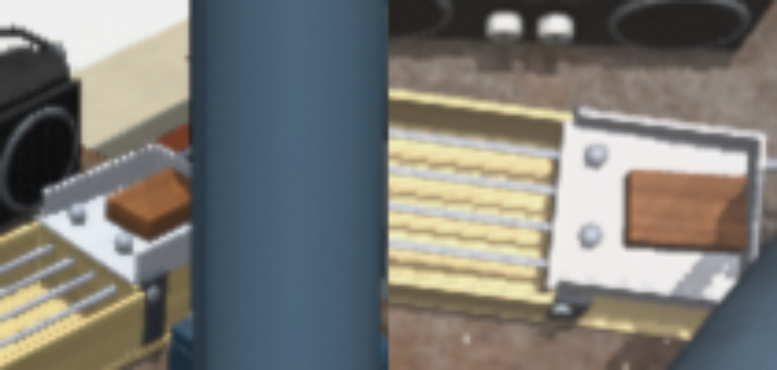

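```bash
python3 -m creep '{"xyz":[[0,0,-0.03],[0,0,-0.04],[0,0,-0.03],[0,-0.03,0],[0,-0.04,0]],"dr":[[0,0,0],[0,0,0],[0,0,0],[0,0,0],[0,0,0]],"claw":[0,0,0,0,0]}';python3 -m creep '{"xyz":[[0,-0.04,0],[0,-0.04,0],[0,-0.03,0],[0,0,0],[0,0,0]],"dr":[[0,0,0],[0,0,0],[0,0,0],[0,0,0],[0,0,0]],"claw":[0,0,0,0,0]}'; python3 -c "
from h import *
o=get_obs();print(o['ee_pos'],o['opening'])
for n in('scene','top'):
  shot(n,n+'5.png')
im=np.hstack([cv2.imread('pics/%s5.png'%n)[60:220,220:380] for n in('scene','top')])
cv2.imwrite('pics/5z.png',cv2.resize(im,None,fx=2.5,fy=2.5))"
```

```text
t: 4.7
ee_pos: [0.5811, -0.2677, 0.1921]
eef_rot: [3.136, -0.157, 0.004]
ft_force: [0.6, 0.1, -0.6]
opening: -0.002
t: 5.2
ee_pos: [0.5913, -0.1568, 0.1904]
eef_rot: [3.138, -0.151, -0.001]
ft_force: [0.9, -0.2, -0.1]
opening: -0.001
[ 0.59132038 -0.1567605   0.19040888] -0.0010343049188803212
```

View pics/5z.png

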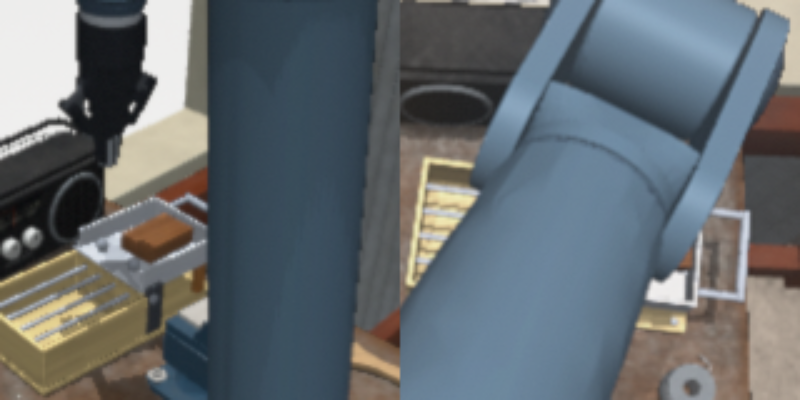

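```bash
python3 -c "
from h import *
d=shot('scene','s6.png');o=get_obs();print(o['ee_pos'])
print(bydepth(d,[[264,124],[265,124],[264,120],[266,122],[263,110],[261,80],[262,100]]))
im=cv2.imread('pics/s6.png')[90:135,235:295];cv2.imwrite('pics/6z.png',cv2.resize(im,None,fx=10,fy=10,interpolation=0))
# project the TCP
M=Rm(d['orientation']);K=np.array([[d['fx'],0,d['cx']],[0,d['fy'],d['cy']],[0,0,1]])
rv=cv2.Rodrigues(M.T)[0]; print(cv2.projectPoints(o['ee_pos'].reshape(1,3),rv,-M.T@d['origin'],K,d['D'])[0])
P=np.array([[.573,-.3355,.088]]);print(cv2.projectPoints(P,rv,-M.T@d['origin'],K,d['D'])[0])
"
```

```text
[ 0.59129151 -0.15824227  0.19053856]
[[ 0.58322782 -0.15441092  0.22640526]
 [ 0.58198042 -0.15716598  0.22585223]
 [ 0.58030752 -0.15081095  0.24135142]
 [ 0.58149772 -0.16051563  0.23105878]
 [ 0.58125301 -0.14676869  0.27286636]
 [ 0.5718105  -0.12636655  0.36770484]
 [ 0.5794448  -0.13995804  0.30522733]]
[[[262.56991351 133.72252904]]]
[[[304.06804016 144.4301443 ]]]
```

View pics/6z.png

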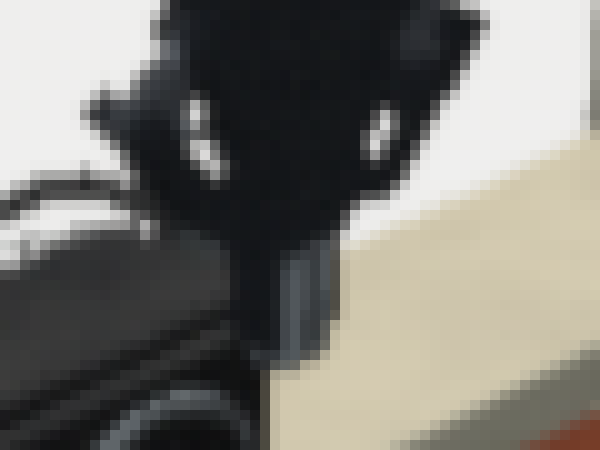

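```bash
python3 -c "
from h import *
d=shot('scene');o=get_obs();e=o['ee_pos']
for c in [[263,126.3],[265,126.3],[267,125.5]]:
  O,v=ray(d,[c]);v=v[0]
  for xt in(.578,.585,.592):
    t=(xt-O[0])/v[0];print(c,O+t*v)
print(scr(bydepth(d,[[281,154],[286,155],[284,152]])))
for c in range(262,269): print([round(float(x),3) for x in d['depth'][116:130,c]])
"
```

```text
[263, 126.3] [ 0.578      -0.14493807  0.22485875]
[263, 126.3] [ 0.585      -0.15247132  0.21919269]
[263, 126.3] [ 0.592      -0.16000456  0.21352663]
[265, 126.3] [ 0.578      -0.15311037  0.22172637]
[265, 126.3] [ 0.585      -0.16072324  0.21602979]
[265, 126.3] [ 0.592      -0.16833611  0.21033321]
[267, 125.5] [ 0.578      -0.16126876  0.22113158]
[267, 125.5] [ 0.585      -0.16896112  0.21542921]
[267, 125.5] [ 0.592      -0.17665348  0.20972683]
[[-5.62572749e-02  7.28405582e-03  9.86557284e-02]
 [-6.88377013e-02  1.65143632e-02  9.46010376e-02]
 [-7.58669144e-02  5.40428565e-05  9.45415337e-02]]
[1.178, 1.179, 1.184, 1.188, 1.189, 1.195, 1.193, 1.196, 1.199, 1.2, 1.204, 1.702, 1.693, 1.682]
[1.187, 1.184, 1.187, 1.189, 1.191, 1.195, 1.195, 1.197, 1.203, 1.199, 1.198, 1.694, 1.69, 1.691]
[1.183, 1.182, 1.187, 1.186, 1.185, 1.185, 1.195, 1.196, 1.194, 1.199, 1.196, 1.699, 1.692, 1.682]
[1.184, 1.184, 1.187, 1.188, 1.195, 1.189, 1.195, 1.195, 1.198, 1.2, 1.701, 1.699, 1.68, 1.683]
[1.185, 1.19, 1.188, 1.19, 1.196, 1.192, 1.197, 1.198, 1.203, 1.204, 1.713, 1.699, 1.686, 1.684]
[1.189, 1.196, 1.194, 1.194, 1.196, 1.199, 1.2, 1.209, 1.205, 1.709, 1.709, 1.697, 1.692, 1.687]
[1.198, 1.199, 1.204, 1.201, 1.21, 1.202, 1.735, 1.724, 1.718, 1.717, 1.708, 1.695, 1.694, 1.684]
```

The shut fingertips in the scene view, bottom at pixel (265,126), lie about 28 mm higher than the reported TCP. x and y agree. The first closing was therefore above the bar, so I correct the height by that amount.

```bash
python3 -m creep '{"xyz":[[0,0.03,0],[0,0.04,0],[0,0.04,0],[0,0.04,0],[0,0.027,0]],"dr":[[0,0,0],[0,0,0],[0,0,0],[0,0,0],[0,0,0]],"claw":[0.5,0.5,0.5,0.5,0.5]}'; python3 -m creep '{"xyz":[[0,0,0],[0,0,0.03],[0,0,0.035],[0,0,0.025],[0,0,0]],"dr":[[0,0,0],[0,0,0],[0,0,0],[0,0,0],[0,0,0]],"claw":[0.5,0.5,0.5,0.5,0.5]}';  python3 -c "
from h import *
delta([.573,-.3355,.042]);print(get_obs()['ee_pos'])"
```

```text
t: 5.9
ee_pos: [0.5732, -0.3369, 0.1906]
eef_rot: [3.137, -0.157, 0.0]
ft_force: [-0.5, 0.9, 0.4]
opening: 0.502
t: 6.4
ee_pos: [0.5715, -0.3309, 0.0957]
eef_rot: [-3.132, 0.153, 0.011]
ft_force: [-0.3, 0.6, -0.5]
opening: 0.5
tool d [0.0023 0.0048 0.0537] yaw y -95.57877795765205 tilt 0.5347652353637732
[ 0.57151351 -0.33086134  0.0956977 ]
```

```bash
python3 -m creep '{"xyz":[[0,0,0.015],[0,0,0.015],[0,0,0.015],[0,0,0.012],[0,0,0]],"dr":[[0,0,0],[0,0,0],[0,0,0],[0,0,0],[0,0,0]],"claw":[0.5,0.5,0.5,0.5,0.5]}'; python3 -m creep '{"xyz":[[0,0,0],[0,0,0],[0,0,0],[0,0,0],[0,0,0]],"dr":[[0,0,0],[0,0,0],[0,0,0],[0,0,0],[0,0,0]],"claw":[0.3,0,0,0,0]}' 30;  python3 -c "
from h import *
delta([.573,-.3355,.042]);print(get_obs()['ee_pos'])"
```

```text
t: 6.9
ee_pos: [0.573, -0.3322, 0.0411]
eef_rot: [-3.135, 0.152, 0.005]
ft_force: [-0.6, -0.1, 0.1]
opening: 0.499
t: 7.4
ee_pos: [0.5748, -0.3348, 0.0447]
eef_rot: [3.135, -0.153, 0.003]
ft_force: [0.3, -4.6, -0.4]
opening: 0.101
tool d [-0.0017  0.0008  0.0027] yaw y -95.57472076003705 tilt 0.19881695019502826
[ 0.57476741 -0.33484668  0.0447228 ]
```

```bash
python3 -c "
import numpy as np
th=np.r_[0,np.arange(1,4),np.arange(5,58.1,2.5)]
f=np.radians(8.3+th);y=166.7*np.cos(f);z=-166.7*np.sin(f)
for a,b,c in zip(th[1:],np.diff(y),np.diff(z)):print(a,round(b,1),round(c,1))
print(th[-1])"
```

```text
1.0 -0.4 -2.9
2.0 -0.5 -2.9
3.0 -0.5 -2.9
5.0 -1.2 -5.7
7.5 -1.8 -7.0
10.0 -2.1 -7.0
12.5 -2.4 -6.9
15.0 -2.7 -6.7
17.5 -3.0 -6.6
20.0 -3.3 -6.5
22.5 -3.6 -6.3
25.0 -3.9 -6.2
27.5 -4.1 -6.0
30.0 -4.4 -5.8
32.5 -4.6 -5.6
35.0 -4.9 -5.4
37.5 -5.1 -5.2
40.0 -5.3 -5.0
42.5 -5.5 -4.7
45.0 -5.7 -4.5
47.5 -5.9 -4.2
50.0 -6.1 -4.0
52.5 -6.3 -3.7
55.0 -6.4 -3.4
57.5 -6.6 -3.1
57.5
```

```bash
python3 -m creep '{"xyz":[[0,-0.0004,-0.0029],[0,-0.0005,-0.0029],[0,-0.0005,-0.0029],[0,-0.0012,-0.0057],[0,-0.0018,-0.007]],"dr":[[0,0,0],[0,0,0],[0,0,0],[0,0,0],[0,0,0]],"claw":[0,0,0,0,0]}' 20; python3 -m creep '{"xyz":[[0,-0.0021,-0.007],[0,-0.0024,-0.0069],[0,-0.0027,-0.0067],[0,-0.003,-0.0066],[0,-0.0033,-0.0065]],"dr":[[0,0,0],[0,0,0],[0,0,0],[0,0,0],[0,0,0]],"claw":[0,0,0,0,0]}' ; python3 -c "
from h import *
print(get_obs()['ee_pos'],get_obs()['wrist_torque'])
for n in('scene','top'):
  shot(n,n+'7.png')
im=np.hstack([cv2.imread('pics/%s7.png'%n)[60:220,200:360] for n in('scene','top')])
cv2.imwrite('pics/7z.png',cv2.resize(im,None,fx=2.5,fy=2.5))"
```

```text
t: 7.9
ee_pos: [0.5752, -0.3305, 0.0659]
eef_rot: [3.135, -0.153, 0.003]
ft_force: [0.8, -5.8, -1.8]
opening: 0.106
t: 8.4
ee_pos: [0.5765, -0.3173, 0.1002]
eef_rot: [3.134, -0.153, 0.003]
ft_force: [0.3, -4.9, -0.9]
opening: 0.105
[ 0.57647622 -0.31732298  0.10023201] [-1.15483109  0.01012774  0.05128677]
```

View pics/7z.png

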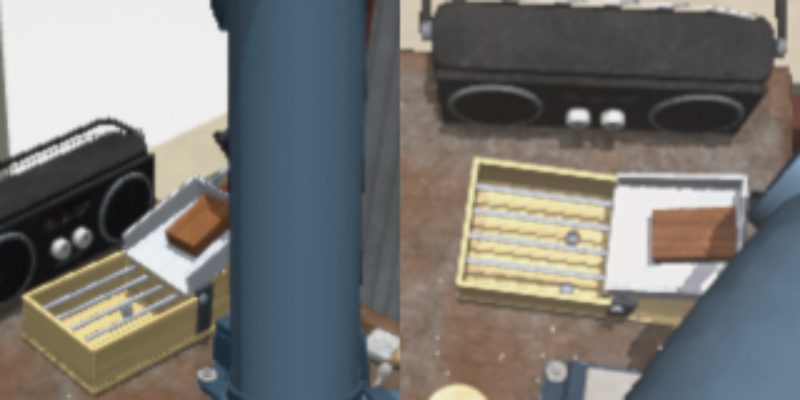

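The hopper is up about 20°, both balls have rolled out (one visible at zoom (572,238), one at (566,290) in the box), and the offcut is still in the hopper. I carry on lifting.

```bash
python3 -m creep '{"xyz":[[0,-0.0036,-0.0063],[0,-0.0039,-0.0062],[0,-0.0041,-0.006],[0,-0.0044,-0.0058],[0,-0.0046,-0.0056]],"dr":[[0,0,0],[0,0,0],[0,0,0],[0,0,0],[0,0,0]],"claw":[0,0,0,0,0]}'; python3 -m creep '{"xyz":[[0,-0.0049,-0.0054],[0,-0.0051,-0.0052],[0,-0.0053,-0.005],[0,-0.0055,-0.0047],[0,-0.0057,-0.0045]],"dr":[[0,0,0],[0,0,0],[0,0,0],[0,0,0],[0,0,0]],"claw":[0,0,0,0,0]}' ; python3 -c "
from h import *
print(get_obs()['ee_pos'],get_obs()['wrist_torque'])
for n in('scene','top'):
  shot(n,n+'8.png')
im=np.hstack([cv2.imread('pics/%s8.png'%n)[60:220,200:360] for n in('scene','top')])
cv2.imwrite('pics/8z.png',cv2.resize(im,None,fx=2.5,fy=2.5))"
```

```text
t: 9.0
ee_pos: [0.5784, -0.2975, 0.1306]
eef_rot: [3.133, -0.153, 0.003]
ft_force: [-2.0, -8.3, 4.1]
opening: 0.103
t: 9.5
ee_pos: [0.581, -0.2716, 0.1564]
eef_rot: [3.131, -0.153, 0.004]
ft_force: [-3.6, -8.6, 8.7]
opening: 0.106
[ 0.58099469 -0.27161127  0.15641124] [-1.56393527  0.72719933 -0.0296695 ]
```

View pics/8z.png

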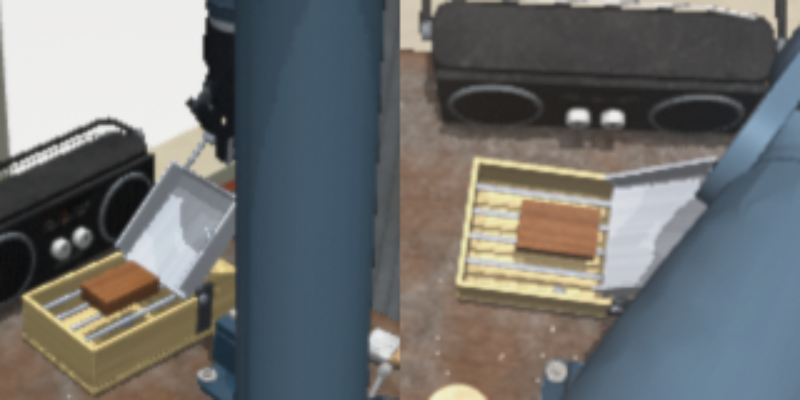

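The offcut lies flat on the grate at zoom (560,228) and the hopper is empty. I lower the hopper along the same arc.

```bash
python3 -m creep '{"xyz":[[0,0.0057,0.0045],[0,0.0055,0.0047],[0,0.0053,0.005],[0,0.0051,0.0052],[0,0.0049,0.0054]],"dr":[[0,0,0],[0,0,0],[0,0,0],[0,0,0],[0,0,0]],"claw":[0,0,0,0,0]}'; python3 -m creep '{"xyz":[[0,0.0046,0.0056],[0,0.0044,0.0058],[0,0.0041,0.006],[0,0.0039,0.0062],[0,0.0036,0.0063]],"dr":[[0,0,0],[0,0,0],[0,0,0],[0,0,0],[0,0,0]],"claw":[0,0,0,0,0]}'; python3 -m creep '{"xyz":[[0,0.0033,0.0065],[0,0.003,0.0066],[0,0.0027,0.0067],[0,0.0024,0.0069],[0,0.0021,0.007]],"dr":[[0,0,0],[0,0,0],[0,0,0],[0,0,0],[0,0,0]],"claw":[0,0,0,0,0]}'; python3 -m creep '{"xyz":[[0,0.0018,0.007],[0,0.0012,0.0057],[0,0.0005,0.0029],[0,0.0005,0.0029],[0,0.0002,0.001]],"dr":[[0,0,0],[0,0,0],[0,0,0],[0,0,0],[0,0,0]],"claw":[0,0,0,0,0]}' ; python3 -c "
from h import *
print(get_obs()['ee_pos'],get_obs()['ft_force'])
d=shot('top','t9.png');shot('scene','s9.png')
im=np.hstack([cv2.imread('pics/%s9.png'%n)[60:220,200:360] for n in('s','t')])
cv2.imwrite('pics/9z.png',cv2.resize(im,None,fx=2.5,fy=2.5))"
```

```text
t: 10.1
ee_pos: [0.5785, -0.2975, 0.131]
eef_rot: [3.134, -0.153, 0.004]
ft_force: [-3.9, -6.4, 5.7]
opening: 0.1
t: 10.6
ee_pos: [0.5765, -0.3174, 0.1002]
eef_rot: [3.135, -0.153, 0.003]
ft_force: [-1.0, -5.9, 3.9]
opening: 0.104
t: 11.1
ee_pos: [0.5752, -0.3305, 0.066]
eef_rot: [3.135, -0.153, 0.003]
ft_force: [-0.9, -5.4, 1.9]
opening: 0.107
t: 11.6
ee_pos: [0.5748, -0.3346, 0.0462]
eef_rot: [3.136, -0.153, 0.003]
ft_force: [0.1, -4.7, 1.0]
opening: 0.107
[ 0.57479257 -0.33459818  0.04618334] [ 0.12806498 -4.69775725  0.96275661]
```

View pics/9z.png

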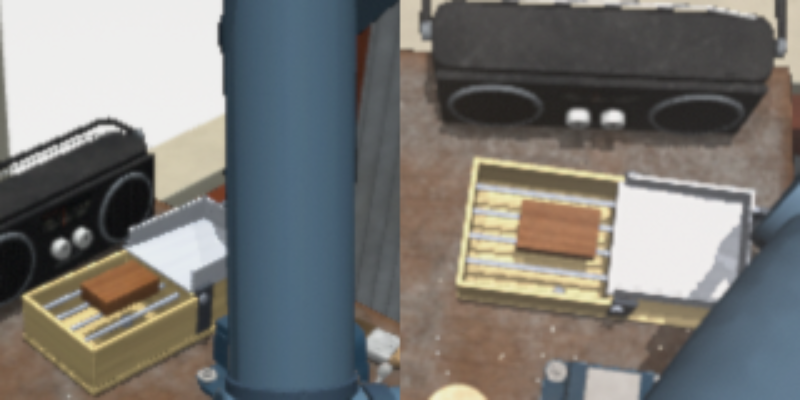

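The hopper is down and the offcut is unmoved. I release the bar, rise, and measure the offcut.

```bash
python3 -m creep '{"xyz":[[0,0,0],[0,0,0],[0,0,-0.005],[0,0,-0.03],[0,0,-0.04]],"dr":[[0,0,0],[0,0,0],[0,0,0],[0,0,0],[0,0,0]],"claw":[0.5,0.5,0.5,0.5,0.5]}'; python3 -m creep '{"xyz":[[0,0,-0.04],[0,0,-0.03],[0,0,0],[0,0,0],[0,0,0]],"dr":[[0,0,0],[0,0,0],[0,0,0],[0,0,0],[0,0,0]],"claw":[0.8,0.95,0.95,0.95,0.95]}'
python3 - <<'E'
from h import *
o=get_obs();print(o['ee_pos'],o['ft_force'])
d=shot('top','t10.png')
hsv=cv2.cvtColor(d['frame'],cv2.COLOR_RGB2HSV)
im=cv2.imread('pics/t10.png');
m=((hsv[...,0]<15)&(hsv[...,1]>100)&(hsv[...,2]>60)).astype(np.uint8)
w=np.zeros_like(m);w[125:185,222:290]=1;m*=w
m=cv2.morphologyEx(m,cv2.MORPH_OPEN,np.ones((3,3)))
cs,_=cv2.findContours(m,0,2);c=max(cs,key=cv2.contourArea)
P=onz(d,c.reshape(-1,2),.082)
r=cv2.minAreaRect((P[:,:2]*1000).astype(np.float32));print(r)
b=cv2.boxPoints(r);print(b)
x,y=c.reshape(-1,2).mean(0).astype(int);D=bydepth(d,[[x,y],[x-8,y],[x+8,y]]);print(D,scr(np.array([[r[0][0]/1000,r[0][1]/1000,.071]])))
z=cv2.resize(im[110:205,210:370],None,fx=5,fy=5);cv2.imwrite('pics/10z.png',z)
E
```

```text
t: 12.2
ee_pos: [0.5727, -0.3313, 0.1188]
eef_rot: [-3.134, 0.152, 0.007]
ft_force: [-0.0, 0.2, 0.3]
opening: 0.498
t: 12.7
ee_pos: [0.5735, -0.3322, 0.1887]
eef_rot: [-3.136, 0.152, 0.004]
ft_force: [-0.2, 0.6, -0.3]
opening: 0.946
[ 0.57350039 -0.33216399  0.18874021] [-0.19901907  0.56141119 -0.34735454]
((593.7723388671875, -102.86262512207031), (78.34917449951172, 49.219181060791016), 84.89034271240234)
[[ 565.7716  -139.68976]
 [ 614.79517 -144.07332]
 [ 621.7731   -66.03549]
 [ 572.7495   -61.65193]]
[[ 0.59438366 -0.10076768  0.0801777 ]
 [ 0.5927183  -0.08070555  0.08330729]
 [ 0.594198   -0.12041884  0.0835231 ]] [[0.06870803 0.00151687 0.071     ]]
```

View pics/10z.png

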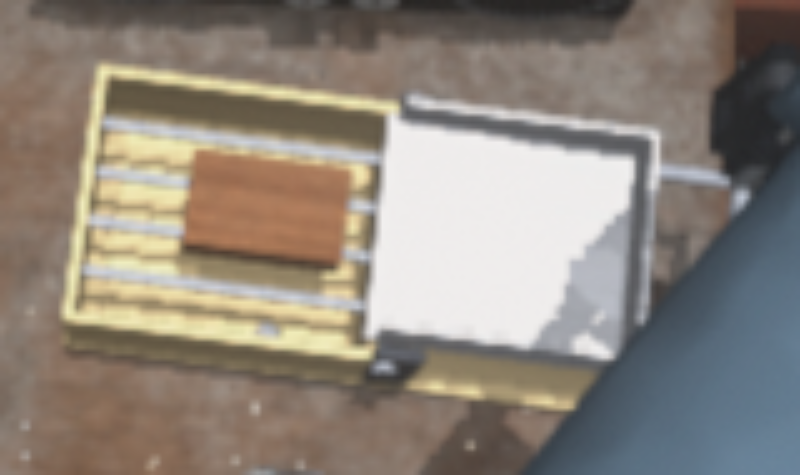

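The offcut lies flat at zoom (268,208), and one ball shows in the box at (268,328). The other ball is presumably under the offcut. Next I turn the tool 90° and move over the offcut.

```bash
python3 -c "
from h import *
o=get_obs();print(o['joint_pos']);delta([.594,-.102,.13])"
```

```text
[-6.95899718e-01  2.90754525e-01  1.53501246e+00  1.36696904e-04
  1.31964577e+00  9.71832933e-01]
tool d [-0.0016 -0.231   0.0589] yaw y -95.5562028754576 tilt 0.21900730838083718
```

```bash
python3 -m creep '{"xyz":[[0,-0.04,0],[0,-0.05,0],[0,-0.05,0],[0,-0.05,0],[0,-0.041,0]],"dr":[[0,0,0],[0,0,0],[0,0,0],[0,0,0],[0,0,0]],"claw":[0.95,0.95,0.95,0.95,0.95]}'; python3 -m creep '{"xyz":[[0,0,0],[0,0,0],[0,0,0],[0,0,0],[0,0,0]],"dr":[[0,0,-8.2],[0,0,-8.2],[0,0,-8.2],[0,0,-8.2],[0,0,-8.2]],"claw":[0.95,0.95,0.95,0.95,0.95]}'; python3 -m creep '{"xyz":[[0,0,0],[0,0,0],[0,0,0],[0,0,0],[0,0,0]],"dr":[[0,0,-8.2],[0,0,-8.2],[0,0,-8.2],[0,0,-8.2],[0,0,-8.2]],"claw":[0.95,0.95,0.95,0.95,0.95]}'; python3 -m creep '{"xyz":[[0,0,0],[0,0,0.02],[0,0,0.02],[0,0,0],[0,0,0]],"dr":[[0,0,-8.2],[0,0,0],[0,0,0],[0,0,0],[0,0,0]],"claw":[0.95,0.95,0.95,0.95,0.95]}'; python3 -c "
from h import *
delta([.594,-.102,.037]);print(get_obs()['ee_pos'])
for n in('scene','top'):
  shot(n,n+'11.png')
im=np.hstack([cv2.imread('pics/%s11.png'%n)[60:220,200:360] for n in('scene','top')])
cv2.imwrite('pics/11z.png',cv2.resize(im,None,fx=2.5,fy=2.5))"
```

```text
t: 13.25
ee_pos: [0.5956, -0.1003, 0.1888]
eef_rot: [-3.137, 0.151, 0.005]
ft_force: [0.3, 0.7, -0.1]
opening: 0.953
t: 13.75
ee_pos: [0.5957, -0.1027, 0.1887]
eef_rot: [-2.988, -0.965, 0.004]
ft_force: [0.2, -0.0, 0.1]
opening: 0.952
t: 14.25
ee_pos: [0.5957, -0.1028, 0.1887]
eef_rot: [-2.46, -1.949, 0.003]
ft_force: [0.1, -0.0, -1.0]
opening: 0.945
t: 14.75
ee_pos: [0.596, -0.1029, 0.1495]
eef_rot: [-2.321, -2.113, 0.002]
ft_force: [-0.0, -0.6, 0.1]
opening: 0.952
tool d [ 0.0006 -0.0017  0.1125] yaw y -5.362803793823434 tilt 0.15101279345908356
[ 0.59595175 -0.10288736  0.14948113]
```

View pics/11z.png

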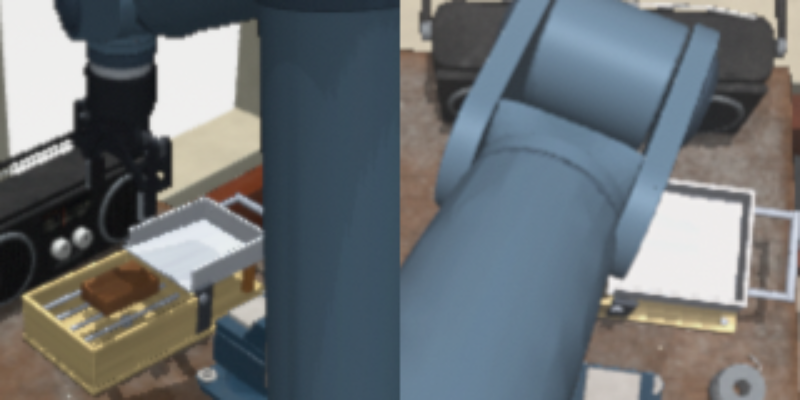

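```bash
python3 -m creep '{"xyz":[[0,-0.0017,0.03],[0,0,0.03],[0,0,0.02],[0,0,0.01],[0,0,0]],"dr":[[0,0,0],[0,0,0],[0,0,0],[0,0,0],[0,0,0]],"claw":[0.82,0.82,0.82,0.82,0.82]}'; python3 -m creep '{"xyz":[[0,0,0.01],[0,0,0.007],[0,0,0.004],[0,0,0],[0,0,0]],"dr":[[0,0,0],[0,0,0],[0,0,0],[0,0,0],[0,0,0]],"claw":[0.82,0.82,0.82,0.82,0.82]}';python3 -c "
from h import *
delta([.594,-.102,.037]);print(get_obs()['ee_pos'])
for n in('scene','top'):
  shot(n,n+'12.png')
im=cv2.imread('pics/scene12.png')[100:220,200:340]
cv2.imwrite('pics/12z.png',cv2.resize(im,None,fx=5,fy=5))"
```

```text
t: 15.35
ee_pos: [0.5946, -0.1029, 0.06]
eef_rot: [-2.322, -2.114, 0.001]
ft_force: [-0.5, 0.4, 0.9]
opening: 0.817
t: 15.85
ee_pos: [0.5951, -0.1031, 0.0398]
eef_rot: [2.323, 2.115, 0.0]
ft_force: [-0.8, 0.5, 0.6]
opening: 0.817
tool d [ 0.001  -0.0012  0.0028] yaw y -5.362389825171754 tilt 0.0179419462987347
[ 0.5951273  -0.10307523  0.03978913]
```

View pics/12z.png

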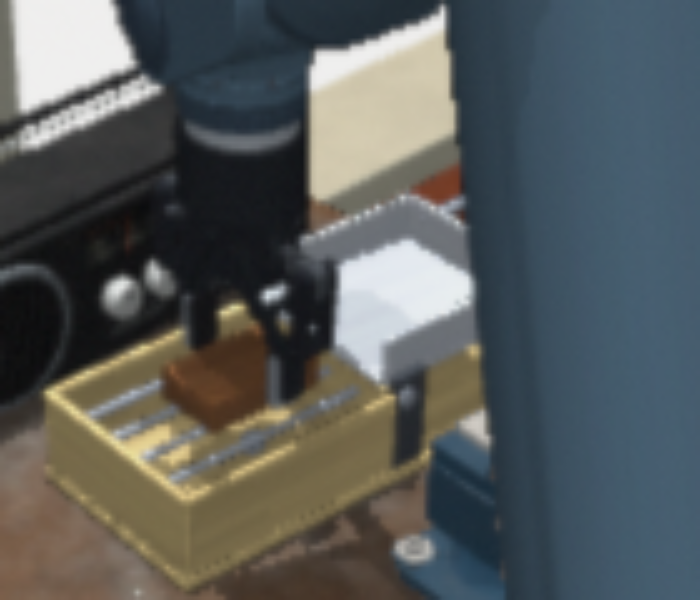

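The fingers straddle the offcut, with tips at zoom (285,395) and (200,340). I close them.

```bash
python3 -m creep '{"xyz":[[0,0,0],[0,0,0],[0,0,0],[0,0,0],[0,0,0]],"dr":[[0,0,0],[0,0,0],[0,0,0],[0,0,0],[0,0,0]],"claw":[0.6,0.3,0.3,0.3,0.3]}' 40;  python3 -m creep '{"xyz":[[0,0,-0.01],[0,0,-0.02],[0,0,-0.03],[0,0,-0.03],[0,0,0]],"dr":[[0,0,0],[0,0,0],[0,0,0],[0,0,0],[0,0,0]],"claw":[0.3,0.3,0.3,0.3,0.3]}'; python3 -c "
from h import *
delta([.4048,.187,.13]);print(get_obs()['ee_pos'],get_obs()['ft_force'])
for n in('scene','top'):
  shot(n,n+'13.png')
im=cv2.imread('pics/scene13.png')[80:220,200:340]
cv2.imwrite('pics/13z.png',cv2.resize(im,None,fx=4,fy=4))"
```

```text
t: 16.45
ee_pos: [0.5955, -0.1032, 0.0401]
eef_rot: [2.322, 2.114, 0.001]
ft_force: [-0.1, -0.3, 3.6]
opening: 0.574
t: 16.95
ee_pos: [0.5978, -0.104, 0.1349]
eef_rot: [2.317, 2.11, 0.006]
ft_force: [0.1, 0.3, -0.2]
opening: 0.574
tool d [ 0.2717 -0.2194  0.0025] yaw y -5.353093548760689 tilt 0.4998862870346729
[ 0.59781615 -0.10400375  0.13492339] [ 0.0737654   0.25307034 -0.16488245]
```

View pics/13z.png

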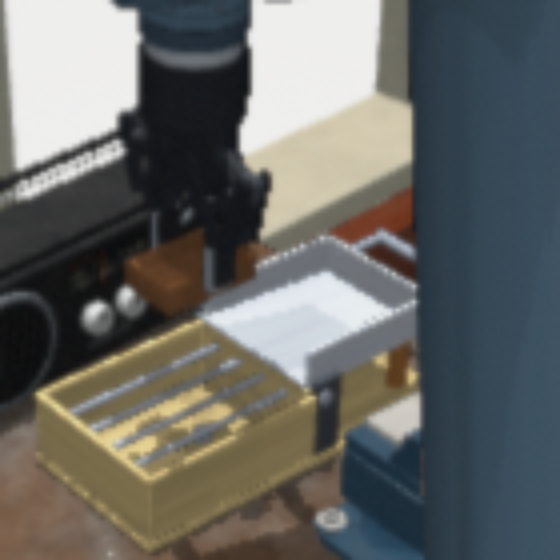

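```bash
python3 -m creep '{"xyz":[[0.02,-0.016,0],[0.035,-0.028,0],[0.04,-0.032,0],[0.04,-0.032,0],[0.04,-0.032,0]],"dr":[[0,0,0],[0,0,0],[0,0,0],[0,0,0],[0,0,0]],"claw":[0.3,0.3,0.3,0.3,0.3]}';  python3 -m creep '{"xyz":[[0.04,-0.032,0],[0.035,-0.028,0],[0.02,-0.018,0],[0,0,0],[0,0,0]],"dr":[[0,0,0],[0,0,0],[0,0,0],[0,0,-7],[0,0,0]],"claw":[0.3,0.3,0.3,0.3,0.3]}'; python3 -m creep '{"xyz":[[0,0,0],[0,0,0],[0,0,0],[0,0,0],[0,0,0]],"dr":[[0,0,0],[0,0,0],[0,0,0],[0,0,0],[0,0,0]],"claw":[0.3,0.3,0.3,0.3,0.3]}'; python3 -c "
from h import *
delta([.4048,.187,0]);print(get_obs()['ee_pos'],get_obs()['ft_force'],get_obs()['opening'])
for n in('scene','top'):
  shot(n,n+'14.png')
im=np.hstack([cv2.imread('pics/scene14.png')[170:310,140:290],cv2.imread('pics/top14.png')[150:290,80:230]])
cv2.imwrite('pics/14z.png',cv2.resize(im,None,fx=2.6,fy=2.6))"
```

```text
t: 17.55
ee_pos: [0.4711, 0.0826, 0.1275]
eef_rot: [-2.322, -2.112, 0.004]
ft_force: [0.9, 0.4, -0.2]
opening: 0.575
t: 18.05
ee_pos: [0.404, 0.1825, 0.1279]
eef_rot: [-2.186, -2.253, 0.005]
ft_force: [0.0, -0.3, -1.7]
opening: 0.574
t: 18.55
ee_pos: [0.406, 0.1818, 0.1296]
eef_rot: [-2.19, -2.252, 0.0]
ft_force: [0.0, -0.2, -1.2]
opening: 0.575
tool d [ 0.0052 -0.001   0.1296] yaw y 1.5856328447772856 tilt 0.006911742367418659
[0.40598431 0.18184677 0.12956723] [ 0.01481792 -0.22115272 -1.22202222] 0.5754077171960783
```

View pics/14z.png

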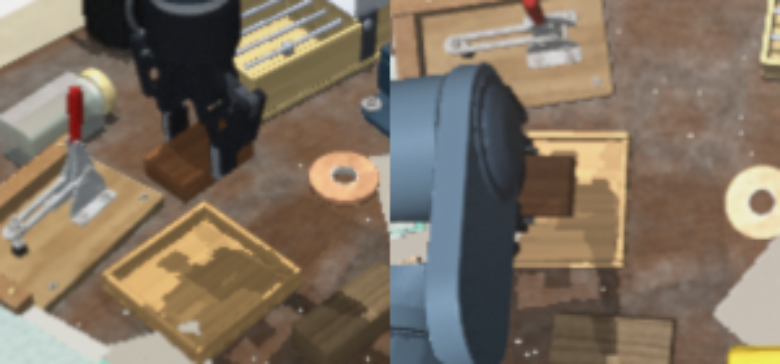

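The offcut is held level over the tray in both views. I lower it so its bottom is about 2 mm above the floor, feeling for contact.

```bash
python3 -m creep '{"xyz":[[0.005,-0.001,0.02],[0,0,0.04],[0,0,0.04],[0,0,0.02],[0,0,0]],"dr":[[0,0,0],[0,0,0],[0,0,0],[0,0,0],[0,0,0]],"claw":[0.3,0.3,0.3,0.3,0.3]}';  python3 -m creep '{"xyz":[[0,0,0.01],[0,0,0.006],[0,0,0.004],[0,0,0],[0,0,0]],"dr":[[0,0,0],[0,0,0],[0,0,0],[0,0,0],[0,0,0]],"claw":[0.3,0.3,0.3,0.3,0.3]}'; python3 -c "
from h import *
delta([.4048,.187,-.012]);print(get_obs()['ee_pos'],get_obs()['ft_force'],get_obs()['opening'])
shot('scene','s15.png')
im=cv2.imread('pics/s15.png')[170:310,140:290]
cv2.imwrite('pics/15z.png',cv2.resize(im,None,fx=4,fy=4))"
```

```text
t: 19.15
ee_pos: [0.4017, 0.1864, 0.0067]
eef_rot: [-2.187, -2.25, 0.009]
ft_force: [-0.2, -0.5, -0.0]
opening: 0.571
t: 19.65
ee_pos: [0.4052, 0.1871, -0.0099]
eef_rot: [2.189, 2.253, 0.001]
ft_force: [-0.5, 0.1, -1.1]
opening: 0.573
tool d [-0.0001 -0.0004  0.0021] yaw y 1.6392849219370138 tilt 0.056566700361006375
[ 0.40515544  0.18714326 -0.00994693] [-0.4672605   0.06540674 -1.10283135] 0.5734134765261891
```

View pics/15z.png

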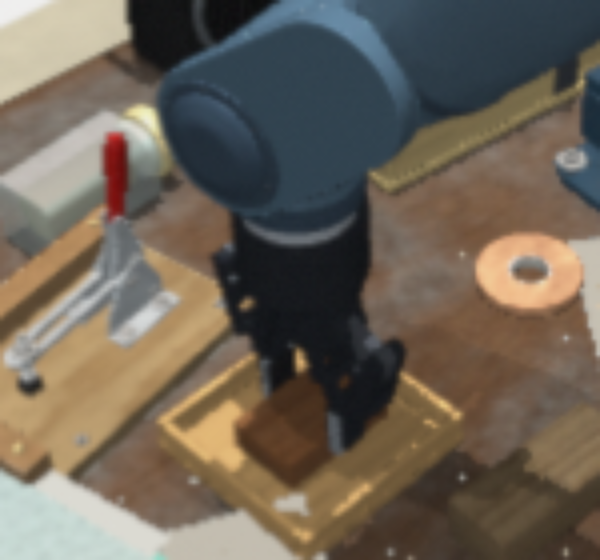

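```bash
python3 -m creep '{"xyz":[[0,0,0.002],[0,0,0.001],[0,0,0],[0,0,0],[0,0,0]],"dr":[[0,0,0],[0,0,0],[0,0,0],[0,0,0],[0,0,0]],"claw":[0.3,0.3,0.3,0.62,0.7]}';  python3 -m creep '{"xyz":[[0,0,0],[0,0,0],[0,0,0],[0,0,-0.01],[0,0,-0.02]],"dr":[[0,0,0],[0,0,0],[0,0,0],[0,0,0],[0,0,0]],"claw":[0.8,0.82,0.82,0.82,0.82]}';python3 -m creep '{"xyz":[[0,0,-0.03],[0,0,-0.04],[0,0,-0.04],[0,0,-0.03],[0,0,0]],"dr":[[0,0,0],[0,0,0],[0,0,0],[0,0,0],[0,0,0]],"claw":[0.82,0.82,0.82,0.82,0.82]}'; python3 -m creep '{"xyz":[[0,0.03,0],[0,0.04,0],[0,0.04,0],[0,0.04,0],[0,0.02,0]],"dr":[[0,0,0],[0,0,0],[0,0,0],[0,0,0],[0,0,0]],"claw":[0.82,0.82,0.82,0.82,0.82]}';python3 - <<'E'
from h import *
for n in('scene','top'):
  d=shot(n,n+'16.png')
im=np.hstack([cv2.imread('pics/scene16.png')[130:310,150:330],cv2.imread('pics/top16.png')[110:290,190:370]])
cv2.imwrite('pics/16z.png',cv2.resize(im,None,fx=2.2,fy=2.2))
cv2.imwrite('pics/16t.png',cv2.imread('pics/top16.png'))
E
```

```text
t: 20.2
ee_pos: [0.4049, 0.1871, -0.0133]
eef_rot: [2.189, 2.253, 0.0]
ft_force: [-0.6, 0.2, -0.3]
opening: 0.702
t: 20.7
ee_pos: [0.4033, 0.1868, 0.0162]
eef_rot: [-2.188, -2.251, 0.004]
ft_force: [-0.2, 0.4, 0.3]
opening: 0.82
t: 21.2
ee_pos: [0.4081, 0.1878, 0.1625]
eef_rot: [2.185, 2.249, 0.014]
ft_force: [0.6, -0.4, 0.9]
opening: 0.821
t: 21.7
ee_pos: [0.5767, 0.1915, 0.156]
eef_rot: [-2.19, -2.252, 0.001]
ft_force: [-1.0, -0.8, 0.1]
opening: 0.82
```

View pics/16z.png

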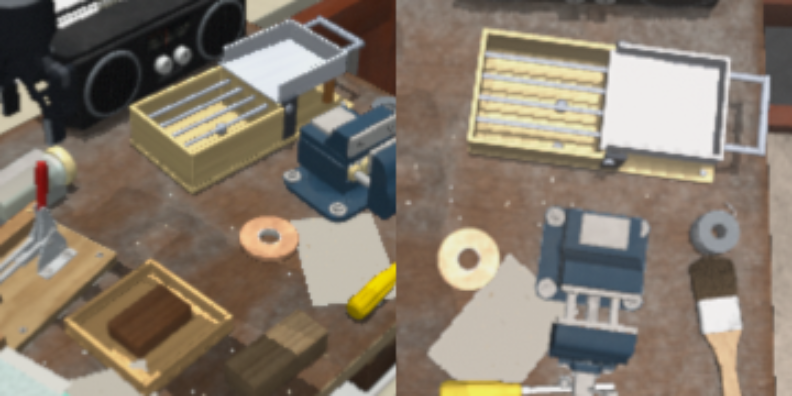

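View pics/16t.png

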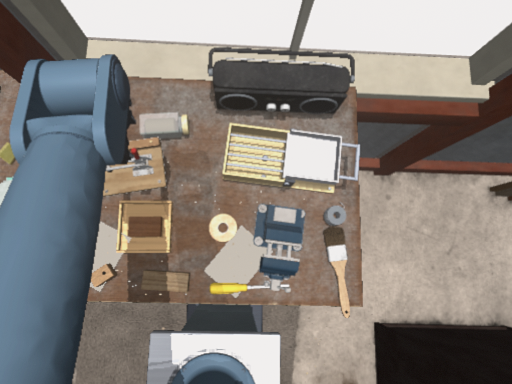

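Offcut flat in the tray at top (146,227), hopper down and empty, balls at top-view pixels (265,158) and (263,176). I check the ball depths and the offcut numerically.

Run:
```python
from h import *
d=shot('top')
cv2.imwrite('pics/17.png',cv2.resize(cv2.cvtColor(d['frame'][120:190,220:365],cv2.COLOR_RGB2BGR),None,fx=5.4,fy=5.4,interpolation=cv2.INTER_CUBIC))
for u,v in((265,157),(263,176)):
  print('ball region');print(np.round(np.array([[bydepth(d,[[a,b]])[0][2] for a in range(u-3,u+4)] for b in range(v-3,v+4)]),3))
print(scr(bydepth(d,[[265,158],[263,176],[357,160],[358,170]])))
k=np.array([.4048,.1871])
hsv=cv2.cvtColor(d['frame'],cv2.COLOR_RGB2HSV)
w=np.zeros((384,512),np.uint8);w[205:250,122:168]=1
m=((hsv[...,2]<120)).astype(np.uint8)*w
m=cv2.morphologyEx(m,cv2.MORPH_OPEN,np.ones((5,5)))
c=max(cv2.findContours(m,0,2)[0],key=cv2.contourArea)
P=onz(d,c.reshape(-1,2),.028);r=cv2.minAreaRect((P[:,:2]*1000).astype(np.float32));print(r)
print(bydepth(d,[[136,222],[155,222],[136,232],[155,232]])[:,2], get_obs()['ft_force'],get_obs()['ee_pos'])
```

```text
ball region
[[0.01  0.01  0.013 0.01  0.011 0.01  0.009]
 [0.006 0.009 0.01  0.01  0.012 0.009 0.01 ]
 [0.009 0.019 0.024 0.022 0.024 0.022 0.01 ]
 [0.008 0.022 0.025 0.025 0.025 0.02  0.011]
 [0.059 0.061 0.06  0.06  0.059 0.058 0.019]
 [0.06  0.06  0.06  0.061 0.06  0.058 0.058]
 [0.009 0.019 0.022 0.054 0.057 0.059 0.059]]
ball region
[[0.011 0.01  0.01  0.009 0.012 0.011 0.011]
 [0.009 0.009 0.01  0.01  0.011 0.011 0.008]
 [0.01  0.01  0.02  0.022 0.025 0.01  0.009]
 [0.011 0.022 0.025 0.027 0.025 0.025 0.009]
 [0.066 0.065 0.067 0.062 0.027 0.026 0.02 ]
 [0.065 0.068 0.066 0.063 0.067 0.067 0.065]
 [0.064 0.067 0.066 0.068 0.064 0.068 0.066]]
[[ 0.0603019   0.01242441  0.05979574]
 [ 0.05822429  0.05236089  0.02708217]
 [-0.16443726 -0.00400051  0.09241157]
 [-0.16835865  0.02115267  0.09303269]]
((403.0000915527344, 183.15298461914062), (47.18844223022461, 82.88101959228516), 1.660739541053772)
[0.02446622 0.02793925 0.02683415 0.02666045] [-0.14004587 -0.80090258  0.50309941] [0.57449849 0.19165696 0.15571951]
```

View pics/17.png

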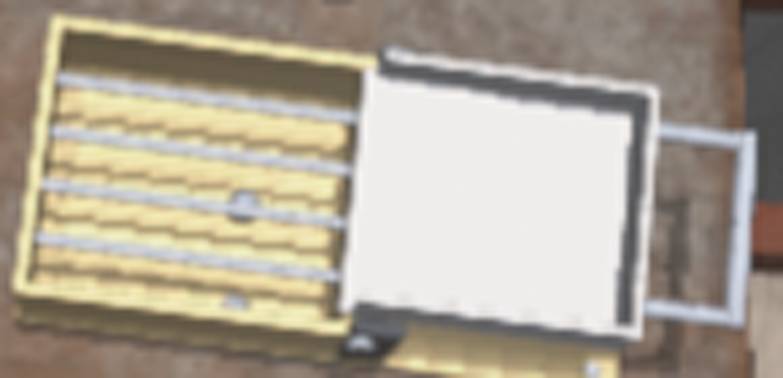

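Both balls lie on the box floor (tops at 26 mm), the bar is down and the offcut is flat and central. I raise the gripper clear of the clamp and hand in.

```bash
python3 -m creep '{"xyz":[[0,0,-0.02],[0,0,-0.02],[0,0,-0.02],[0,0,0],[0,0,0]],"dr":[[0,0,0],[0,0,0],[0,0,0],[0,0,0],[0,0,0]],"claw":[0.82,0.82,0.82,0.82,0.82]}'; python3 -c "
from h import *
print(get_obs()['ft_force'],get_obs()['t']);print(workorder.finish_job())"
```

```text
t: 22.35
ee_pos: [0.5735, 0.192, 0.2162]
eef_rot: [-2.189, -2.253, 0.001]
ft_force: [0.7, -0.2, -0.8]
opening: 0.818
[ 0.65085435 -0.21250161 -0.79467884] 22.35
the job is handed in; nothing more can be done
None
```

I tipped the hopper by its bar to about 45°, and everything slid out: both balls went through the grate and the offcut stayed on it. I then lowered the hopper, picked the offcut off the grate, set it in the tray, and handed the job in at 22.35 s. `finish_job` gives no verdict, so what follows rests on my own measurements.

**Last checks:**
- **Balls:** both are on the box floor, with tops at about 26 mm.
- **Hopper:** it is down and empty. The top of its bar is at about 92–93 mm, which matches its starting position.
- **Offcut:** it lies flat in the tray, with its top at 24–28 mm. Its centre is about 2 to 4 mm off the tray's centre.
- **Robot:** it is clear of everything, with wrist force around 1 N, which is sensor noise.

**What disagreed:** my first attempt to grip the bar closed on nothing. In the scene camera, the real fingertips sit about 28 mm higher than the reported TCP. I corrected for that from then on, and every later grasp worked.

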